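# Load the wax mill's feed magazine in reverse order

## Robot

A 6-joint arm with a two-finger parallel gripper is mounted at the origin on the work surface. World frame = base frame: x ahead of the robot, y to its left, z up, the work surface at z = 0. Lengths are in m, angles in degrees, forces in N, time in s.
With the tool pointing down it reaches from about 0.4 to 0.825 m from the base axis. Payload 7 kg.
Tool frame: the origin (TCP) lies midway between the tips of the shut fingers; the grasp point (between the pads) lies 19 mm behind it; z points along the fingers, y is the line along which they close (so a half turn about z gives the same grasp; the last joint's range is limited). The gripper opens to 88 mm and grips with 3 to 60 N. Pads are 19 mm wide; open, the fingers measure 130 mm over their backs; the gripper's body (78 mm by 193 mm) begins 47 mm behind the grasp point.
Start: joints at [82.454, 20.546, 0.682, 0, -70.136, -16.507], TCP at [0.275, 0.616, 0.227] pointing down, gripper open.
Joint ranges: [-176.03, 176.03], [-82.01, 121.73], [-58.28, 71.71], [-173.87, 95.51], [-174.79, -0.11], [-173.66, 173.66]. Speed limits (degrees/s): [136.94, 136.94, 172.46, 180, 180, 180].

## Interface

Orientations are given as [roll, pitch, yaw] about the fixed x, y, z axes, in that order (R = Rz(yaw) Ry(pitch) Rx(roll)).
In Python, from plant import r gives the robot as it stands. The module is installed in compiled form; this text tells all that it offers.
- The arm moves only by the tool play_rows, never from a script. Its argument "rows" is a list of rows, each an object with "slide": the shift along the tool's x, y, z as a fraction of full scale, a list of three; "delta_rot": the turn, a rotation vector about the tool's x, y, z as a fraction of full scale, a list of three; "fingers": the opening, from -1 (shut) to 1 (fully open). In form: [{"slide": [x, y, z], "delta_rot": [rx, ry, rz], "fingers": fingers}, ...]. A call has 1 to 8 rows; each row shifts and turns the commanded pose from where the row before left it, along the tool's axes as they then stand; what a row does not reach is not made up. Full scale, the value 1, is 0.15 m for a shift and 0.08 rad for a turn. A row lasts 1/8 s, in which the tool goes at most 62.5 mm and 10.7 degrees, less where a joint would pass 70% of its speed; a pose out of reach is approached as far as the arm can. A call with a number of a shift or a turn outside -1 to 1 is refused whole. A call with a gripper value outside its range is refused whole. The fingers move at their own pace and stop on an object; "squeeze" is the grip in N (left out, the last holds). Time passes only in rows, so rows that do not move let the fingers close. It gives the time, the measured TCP pose, the force, the opening and the grip force at its end, in the units of the state.
- r.get_state(): the state, without advancing time (a new reading comes with each control period).
- r.capture(name): name is "scene" or "top"; returns a dict with "image" (420x560x3 uint8, blue, green, red), "fx", "fy", "cx", "cy" (pixels), "R" (3x3) and "t" (3): a world point X has camera coordinates R X + t. Camera axes: x right, y down, z forward; pixel columns grow to the right and rows downward; lengths in m; the calibration is good to about 2 mm. A picture is of the moment at which its call begins. There is no depth.
- r.close_job(): hands the job in; it is judged then, once.
The state is a dict: "time_s": time; "joints": joint angles; "qd": joint speeds; "joint_torque": joint torques, N m; "tcp_pos": TCP position; "eef_rot": TCP orientation; "contact_force": force on the tool from outside, world axes, zero at the start; "moment": the same for the moment, N m; "gripper_width": finger opening in m; "gripper_force": force on a finger pad.
Only numpy, scipy, OpenCV 4.12 (cv2) and the standard library are available. Lean on these libraries where they do the work, as an engineer would, in place of code of your own. Each camera call takes 0.05 s, during which the arm holds its last target. There are 200 camera calls.

## Task

Load the four wax blanks from the wooden setup rack into the pockets of the aluminium feed magazine, one in each pocket, in reverse order: the blank that starts nearest the rack's brass knob goes into the pocket farthest from the magazine's motor, and so on along the row, so that the blank that starts farthest from the knob ends up next to the motor. Keep the blanks upright, set them down gently rather than dropping them, and leave each one standing on its pocket's floor.

Things in the scene. Friction and masses are not known exactly. Their poses are not given: they have to be found in the camera images.
- tube_mid (a point): Round blank: upright green wax cylinder, 32 mm across, flat top with a dark 20 mm bore showing; 70 mm tall in all. It stands on a steel foot 32 mm across and 10 mm thick; a thin stem joins foot and wax, and the wax runs from 20 mm above the underside up to the top. About 0.12 kg (may vary by 30 %). The point is on its axis, half-way up (35 mm above the underside); z up.
- block_mid (a point): Square blank: upright green wax block, 30 x 30 mm seen from above (faces along its x and y axes), flat top; 62 mm tall in all. It stands on a steel foot 32 mm across and 10 mm thick; a thin stem joins foot and wax, and the wax runs from 20 mm above the underside up to the top. About 0.12 kg (may vary by 30 %). The point is on its axis, half-way up (31 mm above the underside); z up.
- slab_mid (a point): Slab blank: upright green wax plate, 14 mm thick along its x axis and 34 mm wide along its y axis; 76 mm tall in all. It stands on a steel foot 32 mm across and 10 mm thick; a thin stem joins foot and wax, and the wax runs from 20 mm above the underside up to the top. About 0.12 kg (may vary by 30 %). The point is on its axis, half-way up (38 mm above the underside); z up.
- dome_mid (a point): Domed blank: upright green wax rod, 26 mm across, with a half-round top; 66 mm tall in all. It stands on a steel foot 32 mm across and 10 mm thick; a thin stem joins foot and wax, and the wax runs from 20 mm above the underside up to the top. About 0.12 kg (may vary by 30 %). The point is on its axis, half-way up (33 mm above the underside); z up.
- pad_tube: Light cork pad on the setup rack, a disc 44 mm across and 3 mm thick, fixed; the round blank stands on it at the start, so it shows that blank's starting place. Origin: centre of its underside.
- pad_block: Light cork pad on the setup rack, a disc 44 mm across and 3 mm thick, fixed; the square blank stands on it at the start, so it shows that blank's starting place. Origin: centre of its underside.
- pad_slab: Light cork pad on the setup rack, a disc 44 mm across and 3 mm thick, fixed; the slab blank stands on it at the start, so it shows that blank's starting place. Origin: centre of its underside.
- pad_dome: Light cork pad on the setup rack, a disc 44 mm across and 3 mm thick, fixed; the domed blank stands on it at the start, so it shows that blank's starting place. Origin: centre of its underside.
- setup_rack: Setup rack: fixed dark wooden board, 64 x 262 mm, 12 mm thick, with a brass 32 mm ball knob (top 52 mm above the table) at its +y end. The four pads lie on it in a row at y = -81, -27, +27, +81 mm in its frame (x = 0), in any order. Origin: on the table below the middle of the row of pads; y runs along the row towards the knob, z up.
- magazine: Feed magazine: fixed aluminium tray with a row of four open square pockets, each 48 x 48 mm inside, and a black stepper motor (42 mm square, its top 48 mm above the table) at its +y end. Pocket centres at y = -81, -27, +27, +81 mm in its frame (x = 0); pocket floor 6 mm and wall tops 20 mm above the table; walls 6 mm thick. Origin: on the table below the middle of the row of pockets; y runs along the row towards the motor, z up.

How it is judged:
By the outcome, as a careful person would: the job done as asked, in the order asked, and still so for the second after the job is handed in, with the robot touching nothing.
It also fails if it takes over 120 s, if anything falls off the work surface, if the arm or the gripper's body presses on something with over 40 N, if the wrist force passes 120 N, or if a joint passes its speed limit or range.

## Working session

There is one attempt and no reset: what is moved stays moved. The work goes in short steps, Python scripts to look and compute and a tool call to move; the robot and the scene stay as the last step left them, time stands still between calls to the robot, and variables do not carry over. Pictures are saved under pics/ and viewed, at most 14 in all, crops included, and the job is handed in when it is done.

Besides the shell and the picture viewer there is one more tool, called after "Call:" by a JSON object that holds its "method" and its "body". play_rows: Moves the arm, as the interface text tells. Shift numbers are shares of 0.15 m and turn numbers shares of 0.08 rad, none past 1 either way. Its arguments: {"type":"object","properties":{"rows":{"type":"array"},"squeeze":{"type":"number"}},"required":["rows"]}

```bash
mkdir -p pics
python3 - <<'E'
from plant import r
import cv2,pickle
for n in("scene","top"):
    c=r.capture(n);cv2.imwrite(f"pics/{n}0.png",c["image"]);pickle.dump(c,open(f"{n}0.pkl","wb"))
    print(n,c["fx"],c["cx"],c["cy"],c["R"],c["t"])
print(r.get_state())
E
```

```text
scene 427.8338352334695 277.7428919466557 213.11424948856623 [[ 0.03307273  0.99927656  0.01877638]
 [ 0.70777594 -0.01015247 -0.70636403]
 [-0.70566239  0.03665086 -0.70759968]] [ 9.99872958e-04 -3.43471478e-01  1.16163084e+00]
top 426.4952847008096 273.2198759929687 210.48247954595237 [[-0.07583323 -0.99709766  0.00675101]
 [-0.9737252   0.07259425 -0.21584556]
 [ 0.21472902 -0.02294189 -0.97640418]] [0.03598132 0.54895269 0.72013501]
{'time_s': 0.1, 'joints': array([ 8.24542797e+01,  2.05865759e+01,  6.39397501e-01, -1.63710122e-02,
       -7.01360427e+01, -1.65083925e+01]), 'qd': array([ 0.05123981, -0.14837901,  0.11192993,  0.06653114, -0.03964476,
       -0.00617301]), 'joint_torque': array([-3.21370593e-03, -5.84165490e+01,  2.93751132e+01,  7.01560736e+00,
        1.01859873e-02, -5.71450028e-05]), 'tcp_pos': array([0.27496858, 0.61598173, 0.22573204]), 'eef_rot': array([ 1.79915836e+02, -8.89343685e-03, -2.40596802e+01]), 'contact_force': array([ 0.30780213, -0.12287522, -0.19503196]), 'moment': array([-0.06658817,  0.02336128,  0.01014253]), 'gripper_force': 0.0, 'gripper_width': 0.08763926077744325}
```

View pics/scene0.png

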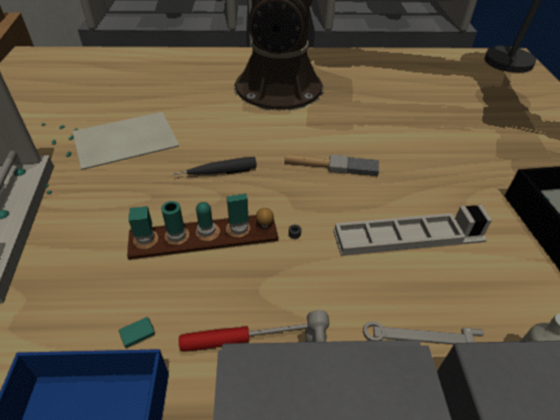

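View pics/top0.png

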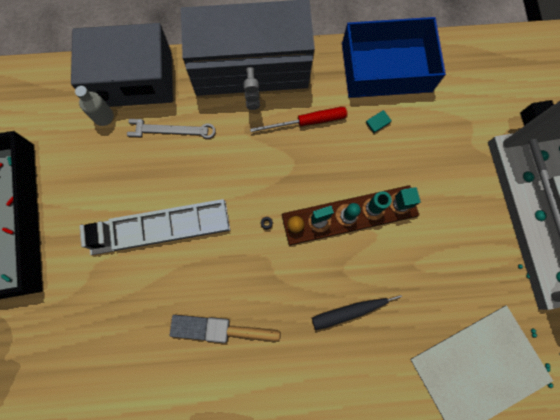

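Order from the knob (rack end at top-view px ~(296,225)) is slab, dome, tube, block. The motor is at top-view px ~(93,235). I'll enlarge the crops to get corners.

Run:
```python
import cv2,pickle,numpy as np
t=pickle.load(open("top0.pkl","rb"))["image"];s=pickle.load(open("scene0.pkl","rb"))["image"]
f=lambda im,x,y,w,h,k:cv2.convertScaleAbs(cv2.resize(im[y:y+h,x:x+w],None,fx=k,fy=k,interpolation=cv2.INTER_CUBIC),alpha=1.5)
a=f(t,275,180,160,70,5);b=f(s,120,185,160,75,5)[:,:800]
cv2.imwrite("pics/c1.png",np.vstack([a[:300],b[:300]])) if 0 else cv2.imwrite("pics/c1.png",cv2.resize(np.vstack([a,b]),(662,600)) if 0 else np.vstack([f(t,275,180,160,70,4),f(s,120,185,160,75,4)]))
cv2.imwrite("pics/c2.png",np.vstack([f(t,75,190,160,70,4),f(s,330,195,160,60,4)]))
```

```text
(no output)
```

View pics/c1.png

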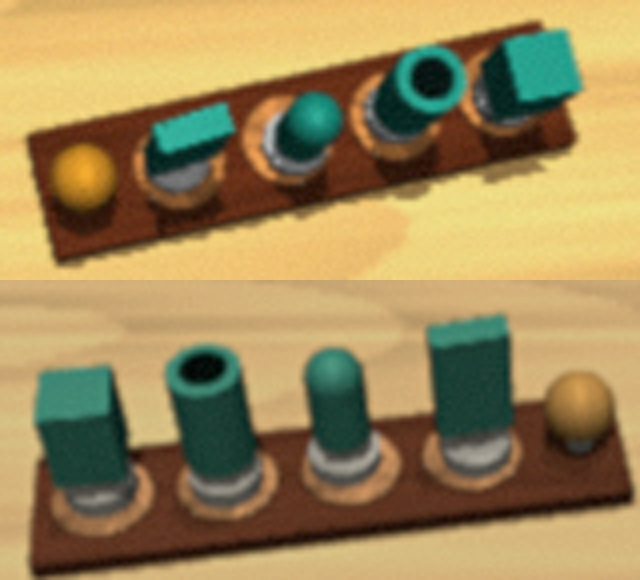

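View pics/c2.png

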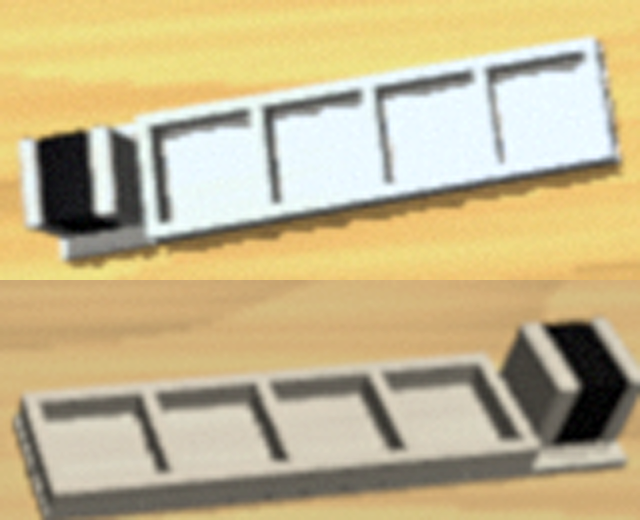

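The crops give sharp corners: rack top quad in the top crop at (28,132),(542,22),(575,143),(58,264), magazine wall-top quad at (135,120),(597,38),(617,160),(155,240). Blank tops are visible in both views.

```bash
cat > h.py <<'E'
import numpy as np,pickle
def ray(c,p,z):
    d=c["R"].T@np.array([(p[0]-c["cx"])/c["fx"],(p[1]-c["cy"])/c["fy"],1]);o=-c["R"].T@c["t"]
    return (o+d*(z-o[2])/d[2])[:2]
T=pickle.load(open("top0.pkl","rb"));S=pickle.load(open("scene0.pkl","rb"))
E
python3 - <<'E'
from h import *
np.set_printoptions(precision=4,suppress=True)
k=lambda p,o,y0=0:((p[0]+.5)/4-.5+o[0],(p[1]-y0+.5)/4-.5+o[1])
def do(n,z,tp,sp):
    for nm,c,ps,y0,o in(("top",T,tp,0,OT),("scene",S,sp,280,OS)):
        P=np.array([ray(c,k(p,o,y0),z) for p in ps])
        print(n,nm,"c",P.mean(0),end=" ")
        if len(P)==4:
            e=[P[(i+1)%4]-P[i] for i in range(4)]
            print("len",[round(float(np.linalg.norm(v))*1e3) for v in e],"ang",[round(float(np.degrees(np.arctan2(v[1],v[0]))),1) for v in e],end="")
        print()
OT=(275,180);OS=(120,185)
do("rack",.012,[(28,132),(542,22),(575,143),(58,264)],[(35,455),(618,400),(632,495),(35,568)])
do("slab",.091,[(152,130),(228,103),(236,130),(158,155)],[(428,328),(507,316),(512,335),(432,348)])
do("block",.077,[(505,42),(568,30),(580,88),(517,100)],[(48,370),(110,367),(112,410),(37,415)])
do("tube",.085,[(431,80)],[(204,372)])
do("dome",.068,[(316,118)],[(333,375)])
do("knob",.036,[(82,177)],[(580,405)])
do("padslab",.015,[(180,166)],[(472,455)]);do("paddome",.015,[(290,140)],[(352,466)])
do("padtube",.015,[(397,115)],[(228,485)]);do("padblock",.015,[(507,88)],[(101,497)])
OT=(75,190);OS=(330,195)
do("mag",.020,[(135,120),(597,38),(617,160),(155,240)],[(18,397),(490,357),(540,448),(52,495)])
E
```

```text
rack top c [ 0.5416 -0.1552] len [260, 62, 259, 66] ang [-81.9, -173.4, 98.9, 7.9]
rack scene c [ 0.5475 -0.1512] len [264, 59, 256, 67] ang [96.7, 4.4, -81.7, -168.1]
slab top c [ 0.5341 -0.0915] len [36, 13, 36, 11] ang [-74.4, -169.8, 103.7, 7.8]
slab scene c [ 0.5381 -0.0884] len [34, 12, 34, 12] ang [102.1, 11.1, -77.3, -169.4]
block top c [ 0.5549 -0.2537] len [30, 27, 29, 27] ang [-83.3, -177.1, 96.6, 3.4]
block scene c [ 0.5564 -0.25  ] len [25, 26, 30, 26] ang [93.3, 12.0, -85.4, -177.9]
tube top c [ 0.5499 -0.2002] 
tube scene c [ 0.5545 -0.1971] 
dome top c [ 0.54   -0.1507] 
dome scene c [ 0.5396 -0.1475] 
knob top c [ 0.5267 -0.0449] 
knob scene c [ 0.5276 -0.0425] 
padslab top c [ 0.5324 -0.094 ] 
padslab scene c [ 0.5377 -0.0912] 
paddome top c [ 0.5411 -0.1484] 
paddome scene c [ 0.5435 -0.1443] 
padtube top c [ 0.5496 -0.2016] 
padtube scene c [ 0.554  -0.1977] 
padblock top c [ 0.559  -0.2569] 
padblock scene c [ 0.5601 -0.2518] 
mag top c [0.5467 0.1941] len [223, 61, 220, 59] ang [-83.8, -173.9, 95.7, 9.5]
mag scene c [0.5515 0.1978] len [225, 57, 222, 58] ang [95.7, 4.0, -84.0, -172.8]
```

Call:
{"method": "play_rows", "body": {"rows": [{"slide": [0, 0, 0], "delta_rot": [0, 0, 1], "fingers": 1}, {"slide": [0, 0, 0], "delta_rot": [0, 0, 1], "fingers": 1}, {"slide": [0, 0, 0], "delta_rot": [0, 0, 1], "fingers": 1}, {"slide": [0, 0, 0], "delta_rot": [0, 0, 1], "fingers": 1}, {"slide": [0, 0, 0], "delta_rot": [0, 0, 1], "fingers": 1}, {"slide": [0, 0, 0], "delta_rot": [0, 0, 1], "fingers": 1}, {"slide": [0, 0, 0], "delta_rot": [0, 0, 1], "fingers": 1}, {"slide": [0, 0, 0], "delta_rot": [0, 0, 1], "fingers": 1}], "squeeze": 15}}

```text
time_s: 1.1
tcp_pos: [0.275, 0.6161, 0.226]
eef_rot: [180.0, -0.0, -60.9]
contact_force: [0.1, 0.0, 0.5]
gripper_width: 0.0879
gripper_force: 0.0
```

Call:
{"method": "play_rows", "body": {"rows": [{"slide": [0, 0, 0], "delta_rot": [0, 0, 1], "fingers": 1}, {"slide": [0, 0, 0], "delta_rot": [0, 0, 1], "fingers": 1}, {"slide": [0, 0, 0], "delta_rot": [0, 0, 1], "fingers": 1}, {"slide": [0, 0, 0], "delta_rot": [0, 0, 0.56], "fingers": 1}, {"slide": [0, 0, 0], "delta_rot": [0, 0, 0], "fingers": 1}]}}

```text
time_s: 1.72
tcp_pos: [0.275, 0.6161, 0.2261]
eef_rot: [180.0, -0.0, -77.0]
contact_force: [-0.4, 0.1, -0.9]
gripper_width: 0.0874
gripper_force: 0.0
```

```bash
cat >> h.py <<'E'
from scipy.spatial.transform import Rotation as Ro
from plant import r
# target TCP for grasp: z of grasp 37 mm above underside -> TCP 18 mm above underside
PK={"slab":(.5360,-.0920),"dome":(.5420,-.1475),"tube":(.5515,-.1995),"block":(.5575,-.2530)}
PL={"slab":(.5575,.1154),"dome":(.5518,.1691),"tube":(.5462,.2229),"block":(.5405,.2766)}
YW={"slab":-77,"dome":-83,"tube":-83,"block":-84}
def go(xyz,yaw):
    s=r.get_state();R=Ro.from_euler("xyz",s["eef_rot"],degrees=True)
    d=R.inv().apply(np.array(xyz)-s["tcp_pos"])/.15
    q=(R.inv()*Ro.from_euler("xyz",[180,0,yaw],degrees=True)).as_rotvec()/.08
    print("t",round(s["time_s"],2),"tcp",s["tcp_pos"].round(4),s["eef_rot"].round(1),"slide",d.round(3),"rot",q.round(2),"w",round(s["gripper_width"],4),"gf",round(s["gripper_force"],1),"F",s["contact_force"].round(1))
E
python3 -c "
from h import *
go((*PK['slab'],.18),-77)"
```

```text
t 1.73 tcp [0.275  0.6161 0.2261] [180.  -0. -77.] slide [ 4.991 -0.635  0.311] rot [ 0.01 -0.01 -0.  ] w 0.0874 gf 0.0 F [-0.4  0.1 -0.9]
```

Call:
{"method": "play_rows", "body": {"rows": [{"slide": [0.31, -0.04, 0.02], "delta_rot": [0, 0, 0], "fingers": 1}, {"slide": [0.31, -0.04, 0.02], "delta_rot": [0, 0, 0], "fingers": 1}, {"slide": [0.31, -0.04, 0.02], "delta_rot": [0, 0, 0], "fingers": 1}, {"slide": [0.31, -0.04, 0.02], "delta_rot": [0, 0, 0], "fingers": 1}, {"slide": [0.31, -0.04, 0.02], "delta_rot": [0, 0, 0], "fingers": 1}, {"slide": [0.31, -0.04, 0.02], "delta_rot": [0, 0, 0], "fingers": 1}, {"slide": [0.31, -0.04, 0.02], "delta_rot": [0, 0, 0], "fingers": 1}, {"slide": [0.31, -0.04, 0.02], "delta_rot": [0, 0, 0], "fingers": 1}]}}

```text
time_s: 2.72
tcp_pos: [0.4056, 0.2631, 0.2026]
eef_rot: [-180.0, 0.0, -76.9]
contact_force: [0.2, 0.5, 0.0]
gripper_width: 0.0878
gripper_force: 0.0
```

Call:
{"method": "play_rows", "body": {"rows": [{"slide": [0.31, -0.04, 0.02], "delta_rot": [0, 0, 0], "fingers": 1}, {"slide": [0.31, -0.04, 0.02], "delta_rot": [0, 0, 0], "fingers": 1}, {"slide": [0.31, -0.04, 0.02], "delta_rot": [0, 0, 0], "fingers": 1}, {"slide": [0.31, -0.04, 0.02], "delta_rot": [0, 0, 0], "fingers": 1}, {"slide": [0.31, -0.04, 0.02], "delta_rot": [0, 0, 0], "fingers": 1}, {"slide": [0.31, -0.04, 0.02], "delta_rot": [0, 0, 0], "fingers": 1}, {"slide": [0.31, -0.04, 0.02], "delta_rot": [0, 0, 0], "fingers": 1}, {"slide": [0.2, -0.04, 0], "delta_rot": [0, 0, 0], "fingers": 1}]}}

```text
time_s: 3.72
tcp_pos: [0.5319, -0.073, 0.1812]
eef_rot: [180.0, 0.0, -77.0]
contact_force: [0.2, 0.0, -0.4]
gripper_width: 0.0877
gripper_force: 0.0
```

Call:
{"method": "play_rows", "body": {"rows": [{"slide": [0.1, 0, 0], "delta_rot": [0, 0, 0], "fingers": 1}, {"slide": [0, 0, 0], "delta_rot": [0, 0, 0], "fingers": 1}]}}

```text
time_s: 3.98
tcp_pos: [0.535, -0.0863, 0.1813]
eef_rot: [180.0, 0.0, -77.1]
contact_force: [-0.1, 0.2, 0.5]
gripper_width: 0.0876
gripper_force: 0.0
```

```bash
python3 -c "
from h import *
go((*PK['slab'],.033),-77)
import cv2
a=[r.capture(n)['image'] for n in('top','scene')]
cv2.imwrite('pics/d1.png',np.hstack([cv2.resize(a[0][140:290,230:450],(400,273)),cv2.resize(a[1][100:280,80:340],(400,273))]))"
```

```text
t 3.98 tcp [ 0.535  -0.0863  0.1813] [180.    0.  -77.1] slide [0.039 0.001 0.988] rot [ 0.01  0.   -0.02] w 0.0876 gf 0.0 F [-0.1  0.2  0.5]
```

View pics/d1.png

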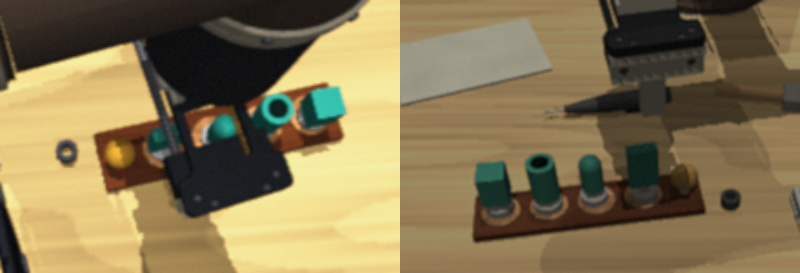

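The gripper hangs over the slab (scene crop ~ (645,95) above the slab at (643,165)), the fingers on either side of the row. I'm going down.

Call:
{"method": "play_rows", "body": {"rows": [{"slide": [0.039, 0, 0.3], "delta_rot": [0, 0, 0], "fingers": 1}, {"slide": [0, 0, 0.3], "delta_rot": [0, 0, 0], "fingers": 1}, {"slide": [0, 0, 0.2], "delta_rot": [0, 0, 0], "fingers": 1}, {"slide": [0, 0, 0.1], "delta_rot": [0, 0, 0], "fingers": 1}, {"slide": [0, 0, 0.088], "delta_rot": [0, 0, 0], "fingers": 1}, {"slide": [0, 0, 0], "delta_rot": [0, 0, 0], "fingers": 1}]}}

```text
time_s: 4.82
tcp_pos: [0.5364, -0.0911, 0.0332]
eef_rot: [180.0, 0.0, -77.0]
contact_force: [0.6, 0.2, 1.2]
gripper_width: 0.0875
gripper_force: 0.0
```

Call:
{"method": "play_rows", "body": {"rows": [{"slide": [0, 0, 0], "delta_rot": [0, 0, 0], "fingers": 0}, {"slide": [0, 0, 0], "delta_rot": [0, 0, 0], "fingers": -0.4}, {"slide": [0, 0, 0], "delta_rot": [0, 0, 0], "fingers": -0.4}, {"slide": [0, 0, 0], "delta_rot": [0, 0, 0], "fingers": -0.6}, {"slide": [0, 0, 0], "delta_rot": [0, 0, 0], "fingers": -1}, {"slide": [0, 0, 0], "delta_rot": [0, 0, 0], "fingers": -1}, {"slide": [0, 0, 0], "delta_rot": [0, 0, 0], "fingers": -1}, {"slide": [0, 0, 0], "delta_rot": [0, 0, 0], "fingers": -1}]}}

```text
time_s: 5.82
tcp_pos: [0.5365, -0.0914, 0.0333]
eef_rot: [180.0, -0.0, -77.0]
contact_force: [0.3, -0.5, -0.8]
gripper_width: 0.0138
gripper_force: 15.0
```

Call:
{"method": "play_rows", "body": {"rows": [{"slide": [0, 0, -0.08], "delta_rot": [0, 0, 0], "fingers": -1}, {"slide": [0, 0, -0.2], "delta_rot": [0, 0, 0], "fingers": -1}, {"slide": [0, 0, -0.22], "delta_rot": [0, 0, 0], "fingers": -1}, {"slide": [-0.2, -0.07, 0], "delta_rot": [0, 0, 0], "fingers": -1}, {"slide": [-0.25, -0.08, 0], "delta_rot": [0, 0, 0], "fingers": -1}, {"slide": [-0.25, -0.08, 0], "delta_rot": [0, 0, 0], "fingers": -1}, {"slide": [-0.25, -0.08, 0], "delta_rot": [0, 0, 0], "fingers": -1}, {"slide": [-0.2, -0.08, 0], "delta_rot": [0, 0, 0], "fingers": -1}]}}

```text
time_s: 6.82
tcp_pos: [0.5549, 0.0913, 0.1093]
eef_rot: [-180.0, 0.0, -77.0]
contact_force: [1.5, 0.7, -1.1]
gripper_width: 0.014
gripper_force: 15.0
```

Call:
{"method": "play_rows", "body": {"rows": [{"slide": [-0.11, -0.04, 0], "delta_rot": [0, 0, 0], "fingers": -1}, {"slide": [-0.05, -0.017, 0], "delta_rot": [0, 0, 0], "fingers": -1}, {"slide": [0, 0, 0], "delta_rot": [0, 0, 0], "fingers": -1}, {"slide": [0, 0, 0], "delta_rot": [0, 0, 0], "fingers": -1}]}}

```text
time_s: 7.32
tcp_pos: [0.5575, 0.1143, 0.1083]
eef_rot: [180.0, -0.0, -77.1]
contact_force: [-0.2, -0.6, -0.8]
gripper_width: 0.0138
gripper_force: 15.0
```

```bash
python3 -c "
from h import *
go((*PL['slab'],.0243),-77)
import cv2
a=[r.capture(n)['image'] for n in('top','scene')]
cv2.imwrite('pics/d2.png',np.hstack([cv2.resize(a[0][150:300,60:280],(400,273)),cv2.resize(a[1][120:300,260:520],(400,273))]))"
```

```text
t 7.33 tcp [0.5575 0.1143 0.1083] [180.   -0.  -77.1] slide [-0.007 -0.002  0.56 ] rot [ 0.01 -0.   -0.02] w 0.0138 gf 15.0 F [-0.2 -0.6 -0.8]
```

View pics/d2.png

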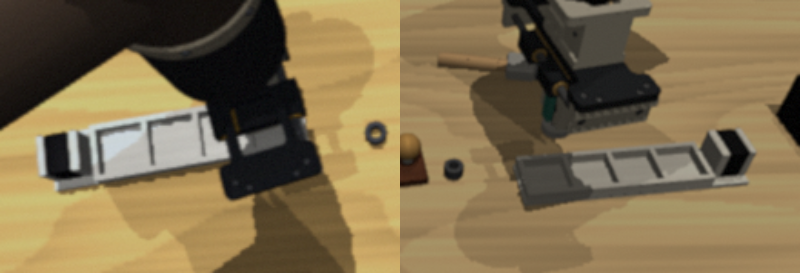

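The slab hangs upright at scene crop ~(550,110), above the first pocket at (550,175). I'm lowering it.

Call:
{"method": "play_rows", "body": {"rows": [{"slide": [-0.007, 0, 0.2], "delta_rot": [0, 0, 0], "fingers": -1}, {"slide": [0, 0, 0.2], "delta_rot": [0, 0, 0], "fingers": -1}, {"slide": [0, 0, 0.1], "delta_rot": [0, 0, 0], "fingers": -1}, {"slide": [0, 0, 0.04], "delta_rot": [0, 0, 0], "fingers": -1}, {"slide": [0, 0, 0], "delta_rot": [0, 0, 0], "fingers": -1}, {"slide": [0, 0, 0], "delta_rot": [0, 0, 0], "fingers": -1}]}}

```text
time_s: 8.18
tcp_pos: [0.5582, 0.1164, 0.0283]
eef_rot: [-179.9, 0.0, -77.0]
contact_force: [-0.5, 0.5, -0.1]
gripper_width: 0.0143
gripper_force: 15.0
```

Call:
{"method": "play_rows", "body": {"rows": [{"slide": [0, 0, 0.008], "delta_rot": [0, 0, 0], "fingers": -1}, {"slide": [0, 0, 0.006], "delta_rot": [0, 0, 0], "fingers": -1}, {"slide": [0, 0, 0.004], "delta_rot": [0, 0, 0], "fingers": -1}, {"slide": [0, 0, 0], "delta_rot": [0, 0, 0], "fingers": -1}]}}

```text
time_s: 8.68
tcp_pos: [0.5575, 0.1162, 0.0247]
eef_rot: [180.0, -0.0, -77.0]
contact_force: [0.5, 0.5, -1.3]
gripper_width: 0.0141
gripper_force: 15.0
```

Call:
{"method": "play_rows", "body": {"rows": [{"slide": [0, 0, 0.004], "delta_rot": [0, 0, 0], "fingers": -1}, {"slide": [0, 0, 0], "delta_rot": [0, 0, 0], "fingers": -1}]}}

```text
time_s: 8.93
tcp_pos: [0.5576, 0.1162, 0.0243]
eef_rot: [-180.0, 0.0, -77.0]
contact_force: [-1.8, 0.4, 2.6]
gripper_width: 0.0138
gripper_force: 15.0
```

Call:
{"method": "play_rows", "body": {"rows": [{"slide": [0, 0, 0.004], "delta_rot": [0, 0, 0], "fingers": -1}, {"slide": [0, 0, 0], "delta_rot": [0, 0, 0], "fingers": -1}]}}

```text
time_s: 9.18
tcp_pos: [0.5576, 0.1162, 0.0243]
eef_rot: [-180.0, -0.0, -77.0]
contact_force: [-3.6, 0.5, 9.3]
gripper_width: 0.0139
gripper_force: 15.0
```

Call:
{"method": "play_rows", "body": {"rows": [{"slide": [0, 0, -0.004], "delta_rot": [0, 0, 0], "fingers": -1}, {"slide": [0, 0, 0], "delta_rot": [0, 0, 0], "fingers": -0.6}, {"slide": [0, 0, 0], "delta_rot": [0, 0, 0], "fingers": -0.3}, {"slide": [0, 0, 0], "delta_rot": [0, 0, 0], "fingers": 1}, {"slide": [0, 0, 0], "delta_rot": [0, 0, 0], "fingers": 1}, {"slide": [0, 0, 0], "delta_rot": [0, 0, 0], "fingers": 1}, {"slide": [0, 0, -0.05], "delta_rot": [0, 0, 0], "fingers": 1}, {"slide": [0, 0, -0.2], "delta_rot": [0, 0, 0], "fingers": 1}]}}

```text
time_s: 10.18
tcp_pos: [0.5564, 0.1156, 0.0609]
eef_rot: [179.8, -0.1, -77.1]
contact_force: [0.3, -0.2, 0.2]
gripper_width: 0.0717
gripper_force: 0.0
```

Call:
{"method": "play_rows", "body": {"rows": [{"slide": [0, 0, -0.25], "delta_rot": [0, 0, 0], "fingers": 1}, {"slide": [0, 0, -0.23], "delta_rot": [0, 0, 0], "fingers": 1}, {"slide": [0.28, 0.08, 0], "delta_rot": [0, 0, 0], "fingers": 1}, {"slide": [0.3, 0.09, 0], "delta_rot": [0, 0, 0], "fingers": 1}, {"slide": [0.3, 0.09, 0], "delta_rot": [0, 0, 0], "fingers": 1}, {"slide": [0.3, 0.09, 0], "delta_rot": [0, 0, 0], "fingers": 1}, {"slide": [0.3, 0.09, 0], "delta_rot": [0, 0, 0], "fingers": 1}, {"slide": [0.2, 0.056, 0], "delta_rot": [0, 0, 0], "fingers": 1}]}}

```text
time_s: 11.18
tcp_pos: [0.5412, -0.148, 0.1342]
eef_rot: [-180.0, -0.0, -77.1]
contact_force: [0.6, 0.1, -0.1]
gripper_width: 0.0873
gripper_force: 0.0
```

Call:
{"method": "play_rows", "body": {"rows": [{"slide": [0, 0, 0], "delta_rot": [0, 0, 1], "fingers": 1}, {"slide": [0, 0, 0], "delta_rot": [0, 0, 0.31], "fingers": 1}, {"slide": [0, 0, 0], "delta_rot": [0, 0, 0], "fingers": 1}]}}

```text
time_s: 11.55
tcp_pos: [0.5416, -0.1458, 0.1339]
eef_rot: [-180.0, -0.0, -83.0]
contact_force: [0.6, -0.0, 0.5]
gripper_width: 0.0878
gripper_force: 0.0
```

```bash
python3 -c "
from h import *
go((*PK['dome'],.033),-83)
import cv2
a=[r.capture(n)['image'] for n in('top','scene')]
cv2.imwrite('pics/d3.png',np.vstack([cv2.resize(a[0][160:280,80:440],(780,260)),cv2.resize(a[1][160:270,110:510],(780,215))]))"
```

```text
t 11.55 tcp [ 0.5416 -0.1458  0.1339] [-180.   -0.  -83.] slide [ 0.011 -0.001  0.672] rot [-0.   -0.    0.01] w 0.0878 gf 0.0 F [ 0.6 -0.   0.5]
```

View pics/d3.png

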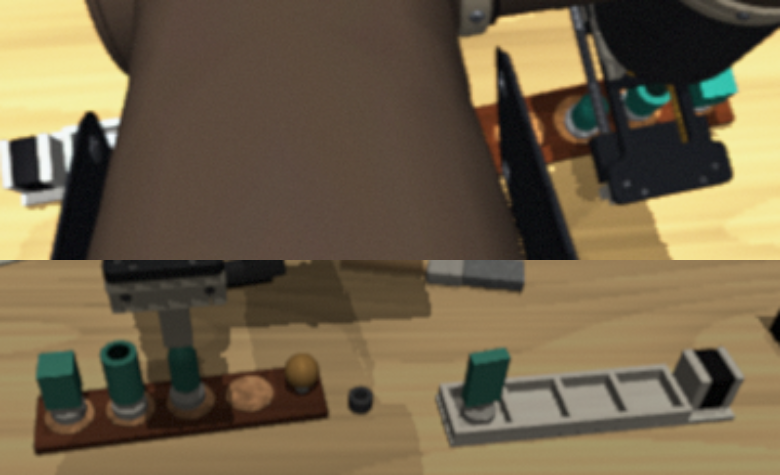

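The slab stands in the first pocket (foot at ~(480,410) in the lower picture) and the gripper is centred over the dome at ~(185,360).

Call:
{"method": "play_rows", "body": {"rows": [{"slide": [0.011, 0, 0.2], "delta_rot": [0, 0, 0], "fingers": 1}, {"slide": [0, 0, 0.25], "delta_rot": [0, 0, 0], "fingers": 1}, {"slide": [0, 0, 0.15], "delta_rot": [0, 0, 0], "fingers": 1}, {"slide": [0, 0, 0.07], "delta_rot": [0, 0, 0], "fingers": 1}, {"slide": [0, 0, 0], "delta_rot": [0, 0, 0], "fingers": 0.4}, {"slide": [0, 0, 0], "delta_rot": [0, 0, 0], "fingers": 0}, {"slide": [0, 0, 0], "delta_rot": [0, 0, 0], "fingers": -0.2}, {"slide": [0, 0, 0], "delta_rot": [0, 0, 0], "fingers": -0.4}]}}

```text
time_s: 12.65
tcp_pos: [0.5421, -0.1477, 0.0337]
eef_rot: [-179.9, -0.0, -83.0]
contact_force: [-0.7, 0.5, 0.4]
gripper_width: 0.0533
gripper_force: 0.0
```

Call:
{"method": "play_rows", "body": {"rows": [{"slide": [0, 0, 0], "delta_rot": [0, 0, 0], "fingers": -1}, {"slide": [0, 0, 0], "delta_rot": [0, 0, 0], "fingers": -1}, {"slide": [0, 0, 0], "delta_rot": [0, 0, 0], "fingers": -1}, {"slide": [0, 0, 0], "delta_rot": [0, 0, 0], "fingers": -1}]}}

```text
time_s: 13.15
tcp_pos: [0.5416, -0.1478, 0.0331]
eef_rot: [180.0, -0.0, -83.0]
contact_force: [-0.3, -0.5, 0.7]
gripper_width: 0.0254
gripper_force: 15.0
```

```bash
python3 -c "
from h import *
go((*PL['dome'],.0243),-83)"
```

```text
t 13.15 tcp [ 0.5416 -0.1478  0.0331] [180.  -0. -83.] slide [-2.089 -0.323  0.058] rot [ 0.   -0.   -0.01] w 0.0254 gf 15.0 F [-0.3 -0.5  0.7]
```

Call:
{"method": "play_rows", "body": {"rows": [{"slide": [0, 0, -0.08], "delta_rot": [0, 0, 0], "fingers": -1}, {"slide": [0, 0, -0.26], "delta_rot": [0, 0, 0], "fingers": -1}, {"slide": [0, 0, -0.26], "delta_rot": [0, 0, 0], "fingers": -1}, {"slide": [-0.2, -0.03, 0], "delta_rot": [0, 0, 0], "fingers": -1}, {"slide": [-0.28, -0.045, 0], "delta_rot": [0, 0, 0], "fingers": -1}, {"slide": [-0.28, -0.045, 0], "delta_rot": [0, 0, 0], "fingers": -1}, {"slide": [-0.28, -0.045, 0], "delta_rot": [0, 0, 0], "fingers": -1}, {"slide": [-0.28, -0.045, 0], "delta_rot": [0, 0, 0], "fingers": -1}]}}

```text
time_s: 14.15
tcp_pos: [0.549, 0.0541, 0.1239]
eef_rot: [-180.0, 0.0, -83.0]
contact_force: [0.8, -0.5, -0.9]
gripper_width: 0.0258
gripper_force: 15.0
```

Call:
{"method": "play_rows", "body": {"rows": [{"slide": [-0.28, -0.04, 0], "delta_rot": [0, 0, 0], "fingers": -1}, {"slide": [-0.25, -0.04, 0], "delta_rot": [0, 0, 0], "fingers": -1}, {"slide": [-0.15, -0.02, 0], "delta_rot": [0, 0, 0], "fingers": -1}, {"slide": [-0.089, -0.013, 0], "delta_rot": [0, 0, 0], "fingers": -1}, {"slide": [0, 0, 0], "delta_rot": [0, 0, 0], "fingers": -1}, {"slide": [0, 0, 0], "delta_rot": [0, 0, 0], "fingers": -1}]}}

```text
time_s: 14.9
tcp_pos: [0.5518, 0.1683, 0.123]
eef_rot: [180.0, -0.0, -83.1]
contact_force: [0.7, -0.4, -1.0]
gripper_width: 0.0256
gripper_force: 15.0
```

```bash
python3 -c "
from h import *
go((*PL['dome'],.0243),-83)
import cv2
cv2.imwrite('pics/d4.png',cv2.resize(r.capture('scene')['image'][140:260,310:510],(600,360)))"
```

```text
t 14.9 tcp [0.5518 0.1683 0.123 ] [180.   -0.  -83.1] slide [-0.006 -0.001  0.658] rot [ 0.01 -0.   -0.02] w 0.0256 gf 15.0 F [ 0.7 -0.4 -1. ]
```

View pics/d4.png

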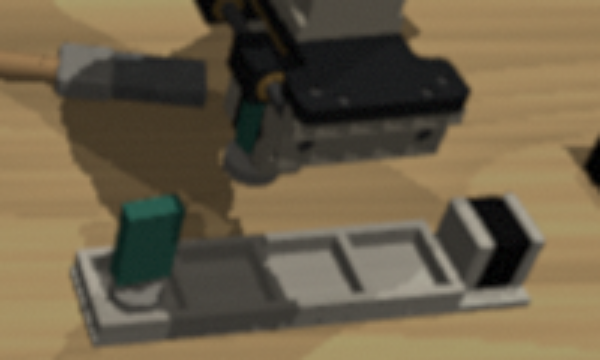

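The slab is well inside its pocket (foot ~(138,295)) and the dome hangs above pocket 2. Lowering the dome.

Call:
{"method": "play_rows", "body": {"rows": [{"slide": [-0.006, 0, 0.2], "delta_rot": [0, 0, 0], "fingers": -1}, {"slide": [0, 0, 0.25], "delta_rot": [0, 0, 0], "fingers": -1}, {"slide": [0, 0, 0.13], "delta_rot": [0, 0, 0], "fingers": -1}, {"slide": [0, 0, 0.05], "delta_rot": [0, 0, 0], "fingers": -1}, {"slide": [0, 0, 0.01], "delta_rot": [0, 0, 0], "fingers": -1}, {"slide": [0, 0, 0.01], "delta_rot": [0, 0, 0], "fingers": -1}, {"slide": [0, 0, 0.006], "delta_rot": [0, 0, 0], "fingers": -1}, {"slide": [0, 0, 0], "delta_rot": [0, 0, 0], "fingers": -1}]}}

```text
time_s: 15.95
tcp_pos: [0.552, 0.1702, 0.0251]
eef_rot: [-180.0, 0.0, -83.0]
contact_force: [0.1, 0.7, -1.1]
gripper_width: 0.0254
gripper_force: 15.0
```

Call:
{"method": "play_rows", "body": {"rows": [{"slide": [0, 0, 0.004], "delta_rot": [0, 0, 0], "fingers": -1}, {"slide": [0, 0, 0], "delta_rot": [0, 0, 0], "fingers": -1}]}}

```text
time_s: 16.2
tcp_pos: [0.5518, 0.1701, 0.0241]
eef_rot: [-180.0, 0.0, -83.0]
contact_force: [0.1, -0.0, -2.2]
gripper_width: 0.0257
gripper_force: 15.0
```

Call:
{"method": "play_rows", "body": {"rows": [{"slide": [0, 0, 0.004], "delta_rot": [0, 0, 0], "fingers": -1}, {"slide": [0, 0, 0], "delta_rot": [0, 0, 0], "fingers": -1}]}}

```text
time_s: 16.45
tcp_pos: [0.5518, 0.1701, 0.024]
eef_rot: [-180.0, -0.0, -83.0]
contact_force: [-3.1, 0.0, 4.3]
gripper_width: 0.0256
gripper_force: 15.0
```

Call:
{"method": "play_rows", "body": {"rows": [{"slide": [0, 0, 0], "delta_rot": [0, 0, 0], "fingers": -0.35}, {"slide": [0, 0, 0], "delta_rot": [0, 0, 0], "fingers": 0}, {"slide": [0, 0, 0], "delta_rot": [0, 0, 0], "fingers": 1}, {"slide": [0, 0, 0], "delta_rot": [0, 0, 0], "fingers": 1}, {"slide": [0, 0, -0.05], "delta_rot": [0, 0, 0], "fingers": 1}, {"slide": [0, 0, -0.2], "delta_rot": [0, 0, 0], "fingers": 1}, {"slide": [0, 0, -0.25], "delta_rot": [0, 0, 0], "fingers": 1}, {"slide": [0, 0, -0.23], "delta_rot": [0, 0, 0], "fingers": 1}]}}

```text
time_s: 17.45
tcp_pos: [0.5519, 0.1701, 0.1348]
eef_rot: [-180.0, 0.0, -83.0]
contact_force: [0.5, 1.3, 0.8]
gripper_width: 0.087
gripper_force: 0.0
```

Call:
{"method": "play_rows", "body": {"rows": [{"slide": [0.28, 0.035, 0], "delta_rot": [0, 0, 0], "fingers": 1}, {"slide": [0.33, 0.04, 0], "delta_rot": [0, 0, 0], "fingers": 1}, {"slide": [0.33, 0.04, 0], "delta_rot": [0, 0, 0], "fingers": 1}, {"slide": [0.33, 0.04, 0], "delta_rot": [0, 0, 0], "fingers": 1}, {"slide": [0.33, 0.04, 0], "delta_rot": [0, 0, 0], "fingers": 1}, {"slide": [0.33, 0.04, 0], "delta_rot": [0, 0, 0], "fingers": 1}, {"slide": [0.3, 0.04, 0], "delta_rot": [0, 0, 0], "fingers": 1}, {"slide": [0.2, 0.025, 0], "delta_rot": [0, 0, 0], "fingers": 1}]}}

```text
time_s: 18.45
tcp_pos: [0.551, -0.1992, 0.1335]
eef_rot: [-180.0, -0.0, -83.1]
contact_force: [0.8, -0.1, -0.6]
gripper_width: 0.0877
gripper_force: 0.0
```

Call:
{"method": "play_rows", "body": {"rows": [{"slide": [0, 0, 0], "delta_rot": [0, 0, 0], "fingers": 1}, {"slide": [0, 0, 0], "delta_rot": [0, 0, 0], "fingers": 1}]}}

```text
time_s: 18.7
tcp_pos: [0.5512, -0.197, 0.1332]
eef_rot: [-180.0, 0.0, -83.1]
contact_force: [0.1, -0.6, -0.7]
gripper_width: 0.0875
gripper_force: 0.0
```

```bash
python3 -c "
from h import *
go((*PK['tube'],.033),-83)
import cv2
cv2.imwrite('pics/d5.png',cv2.resize(r.capture('scene')['image'][140:270,110:510],(780,254)))"
```

```text
t 18.7 tcp [ 0.5512 -0.197   0.1332] [-180.     0.   -83.1] slide [0.017 0.    0.668] rot [-0.    0.   -0.01] w 0.0875 gf 0.0 F [ 0.1 -0.6 -0.7]
```

View pics/d5.png

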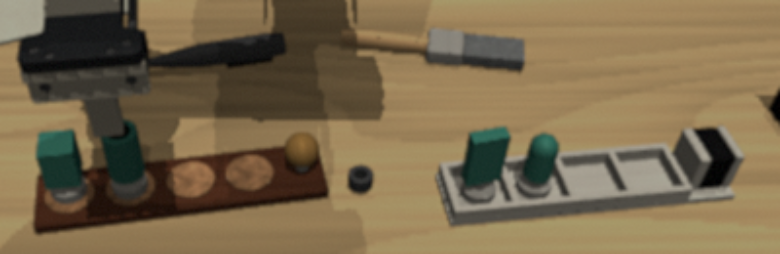

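Slab and dome stand in pockets 1 and 2 ((480,190), (535,185)), and the gripper is over the tube at (125,155). Next is the tube grasp.

Call:
{"method": "play_rows", "body": {"rows": [{"slide": [0.017, 0, 0.2], "delta_rot": [0, 0, 0], "fingers": 1}, {"slide": [0, 0, 0.25], "delta_rot": [0, 0, 0], "fingers": 1}, {"slide": [0, 0, 0.15], "delta_rot": [0, 0, 0], "fingers": 1}, {"slide": [0, 0, 0.067], "delta_rot": [0, 0, 0], "fingers": 1}, {"slide": [0, 0, 0], "delta_rot": [0, 0, 0], "fingers": 0.4}, {"slide": [0, 0, 0], "delta_rot": [0, 0, 0], "fingers": 0}, {"slide": [0, 0, 0], "delta_rot": [0, 0, 0], "fingers": -0.1}, {"slide": [0, 0, 0], "delta_rot": [0, 0, 0], "fingers": -0.3}]}}

```text
time_s: 19.75
tcp_pos: [0.552, -0.1998, 0.0336]
eef_rot: [-179.9, -0.0, -83.0]
contact_force: [0.2, 0.0, -0.4]
gripper_width: 0.0536
gripper_force: 0.0
```

Call:
{"method": "play_rows", "body": {"rows": [{"slide": [0, 0, 0], "delta_rot": [0, 0, 0], "fingers": -1}, {"slide": [0, 0, 0], "delta_rot": [0, 0, 0], "fingers": -1}, {"slide": [0, 0, 0], "delta_rot": [0, 0, 0], "fingers": -1}, {"slide": [0, 0, 0], "delta_rot": [0, 0, 0], "fingers": -1}]}}

```text
time_s: 20.25
tcp_pos: [0.5517, -0.1998, 0.033]
eef_rot: [-180.0, -0.0, -83.0]
contact_force: [0.1, 0.4, 1.1]
gripper_width: 0.0315
gripper_force: 15.0
```

```bash
python3 -c "
from h import *
go((*PL['tube'],.0243),-83)"
```

```text
t 20.25 tcp [ 0.5517 -0.1998  0.033 ] [-180.   -0.  -83.] slide [-2.802 -0.305  0.058] rot [-0.   -0.   -0.01] w 0.0315 gf 15.0 F [0.1 0.4 1.1]
```

Call:
{"method": "play_rows", "body": {"rows": [{"slide": [0, 0, -0.08], "delta_rot": [0, 0, 0], "fingers": -1}, {"slide": [0, 0, -0.27], "delta_rot": [0, 0, 0], "fingers": -1}, {"slide": [0, 0, -0.27], "delta_rot": [0, 0, 0], "fingers": -1}, {"slide": [-0.2, -0.025, 0], "delta_rot": [0, 0, 0], "fingers": -1}, {"slide": [-0.28, -0.03, 0], "delta_rot": [0, 0, 0], "fingers": -1}, {"slide": [-0.28, -0.03, 0], "delta_rot": [0, 0, 0], "fingers": -1}, {"slide": [-0.28, -0.03, 0], "delta_rot": [0, 0, 0], "fingers": -1}, {"slide": [-0.28, -0.03, 0], "delta_rot": [0, 0, 0], "fingers": -1}]}}

```text
time_s: 21.25
tcp_pos: [0.549, 0.0008, 0.1267]
eef_rot: [-180.0, 0.0, -83.0]
contact_force: [1.2, -0.3, -1.3]
gripper_width: 0.0318
gripper_force: 15.0
```

Call:
{"method": "play_rows", "body": {"rows": [{"slide": [-0.28, -0.03, 0], "delta_rot": [0, 0, 0], "fingers": -1}, {"slide": [-0.28, -0.03, 0], "delta_rot": [0, 0, 0], "fingers": -1}, {"slide": [-0.28, -0.03, 0], "delta_rot": [0, 0, 0], "fingers": -1}, {"slide": [-0.28, -0.03, 0], "delta_rot": [0, 0, 0], "fingers": -1}, {"slide": [-0.2, -0.03, 0], "delta_rot": [0, 0, 0], "fingers": -1}, {"slide": [-0.162, -0.01, 0], "delta_rot": [0, 0, 0], "fingers": -1}, {"slide": [0, 0, 0], "delta_rot": [0, 0, 0], "fingers": -1}, {"slide": [0, 0, 0], "delta_rot": [0, 0, 0], "fingers": -1}]}}

```text
time_s: 22.25
tcp_pos: [0.5458, 0.2226, 0.126]
eef_rot: [180.0, -0.0, -83.1]
contact_force: [0.2, -0.7, -0.8]
gripper_width: 0.0314
gripper_force: 15.0
```

```bash
python3 -c "
from h import *
go((*PL['tube'],.024),-83)"
```

```text
t 22.25 tcp [0.5458 0.2226 0.126 ] [180.   -0.  -83.1] slide [-0.002 -0.003  0.68 ] rot [ 0.01 -0.   -0.01] w 0.0314 gf 15.0 F [ 0.2 -0.7 -0.8]
```

Call:
{"method": "play_rows", "body": {"rows": [{"slide": [0, -0.003, 0.22], "delta_rot": [0, 0, 0], "fingers": -1}, {"slide": [0, 0, 0.25], "delta_rot": [0, 0, 0], "fingers": -1}, {"slide": [0, 0, 0.13], "delta_rot": [0, 0, 0], "fingers": -1}, {"slide": [0, 0, 0.05], "delta_rot": [0, 0, 0], "fingers": -1}, {"slide": [0, 0, 0.01], "delta_rot": [0, 0, 0], "fingers": -1}, {"slide": [0, 0, 0.01], "delta_rot": [0, 0, 0], "fingers": -1}, {"slide": [0, 0, 0.006], "delta_rot": [0, 0, 0], "fingers": -1}, {"slide": [0, 0, 0], "delta_rot": [0, 0, 0], "fingers": -1}]}}

```text
time_s: 23.25
tcp_pos: [0.5467, 0.2232, 0.025]
eef_rot: [-180.0, 0.0, -83.0]
contact_force: [0.5, 0.3, -0.8]
gripper_width: 0.0319
gripper_force: 15.0
```

Call:
{"method": "play_rows", "body": {"rows": [{"slide": [0, 0, 0.004], "delta_rot": [0, 0, 0], "fingers": -1}, {"slide": [0, 0, 0], "delta_rot": [0, 0, 0], "fingers": -1}]}}

```text
time_s: 23.5
tcp_pos: [0.5466, 0.2231, 0.024]
eef_rot: [-180.0, 0.0, -83.0]
contact_force: [-0.4, 0.1, -1.0]
gripper_width: 0.0318
gripper_force: 15.0
```

Call:
{"method": "play_rows", "body": {"rows": [{"slide": [0, 0, 0.004], "delta_rot": [0, 0, 0], "fingers": -1}, {"slide": [0, 0, 0], "delta_rot": [0, 0, 0], "fingers": -1}]}}

```text
time_s: 23.75
tcp_pos: [0.5466, 0.2232, 0.024]
eef_rot: [-180.0, 0.0, -83.0]
contact_force: [-2.3, -1.2, 5.3]
gripper_width: 0.0317
gripper_force: 15.0
```

Call:
{"method": "play_rows", "body": {"rows": [{"slide": [0, 0, 0], "delta_rot": [0, 0, 0], "fingers": -0.2}, {"slide": [0, 0, 0], "delta_rot": [0, 0, 0], "fingers": 0.1}, {"slide": [0, 0, 0], "delta_rot": [0, 0, 0], "fingers": 1}, {"slide": [0, 0, 0], "delta_rot": [0, 0, 0], "fingers": 1}, {"slide": [0, 0, -0.05], "delta_rot": [0, 0, 0], "fingers": 1}, {"slide": [0, 0, -0.2], "delta_rot": [0, 0, 0], "fingers": 1}, {"slide": [0, 0, -0.25], "delta_rot": [0, 0, 0], "fingers": 1}, {"slide": [0, 0, -0.23], "delta_rot": [0, 0, 0], "fingers": 1}]}}

```text
time_s: 24.75
tcp_pos: [0.5467, 0.2231, 0.1347]
eef_rot: [-180.0, 0.0, -83.0]
contact_force: [-0.2, -0.5, -0.7]
gripper_width: 0.0872
gripper_force: 0.0
```

Call:
{"method": "play_rows", "body": {"rows": [{"slide": [0.28, 0.03, 0], "delta_rot": [0, 0, 0], "fingers": 1}, {"slide": [0.33, 0.03, 0], "delta_rot": [0, 0, 0], "fingers": 1}, {"slide": [0.33, 0.03, 0], "delta_rot": [0, 0, 0], "fingers": 1}, {"slide": [0.33, 0.03, 0], "delta_rot": [0, 0, 0], "fingers": 1}, {"slide": [0.33, 0.03, 0], "delta_rot": [0, 0, 0], "fingers": 1}, {"slide": [0.33, 0.03, 0], "delta_rot": [0, 0, 0], "fingers": 1}, {"slide": [0.33, 0.03, 0], "delta_rot": [0, 0, 0], "fingers": 1}, {"slide": [0.33, 0.03, 0], "delta_rot": [0, 0, 0], "fingers": 1}]}}

```text
time_s: 25.75
tcp_pos: [0.5579, -0.1686, 0.1336]
eef_rot: [-180.0, -0.0, -83.0]
contact_force: [0.0, 0.8, 0.5]
gripper_width: 0.0879
gripper_force: 0.0
```

Call:
{"method": "play_rows", "body": {"rows": [{"slide": [0.3, 0.03, 0], "delta_rot": [0, 0, 0], "fingers": 1}, {"slide": [0.2, 0.03, 0], "delta_rot": [0, 0, 0], "fingers": 1}, {"slide": [0.07, 0.015, 0], "delta_rot": [0, 0, 0.3], "fingers": 1}, {"slide": [0, 0, 0], "delta_rot": [0, 0, 0], "fingers": 1}, {"slide": [0, 0, 0], "delta_rot": [0, 0, 0], "fingers": 1}]}}

```text
time_s: 26.38
tcp_pos: [0.5572, -0.2523, 0.133]
eef_rot: [-180.0, 0.0, -84.4]
contact_force: [-0.9, 0.7, -0.5]
gripper_width: 0.0879
gripper_force: 0.0
```

```bash
python3 -c "
from h import *
go((*PK['block'],.033),-84)
import cv2
cv2.imwrite('pics/d6.png',cv2.resize(r.capture('scene')['image'][140:270,110:510],(780,254)))"
```

```text
t 26.38 tcp [ 0.5572 -0.2523  0.133 ] [-180.     0.   -84.4] slide [ 0.005 -0.002  0.667] rot [-0.    0.   -0.08] w 0.0879 gf 0.0 F [-0.9  0.7 -0.5]
```

View pics/d6.png

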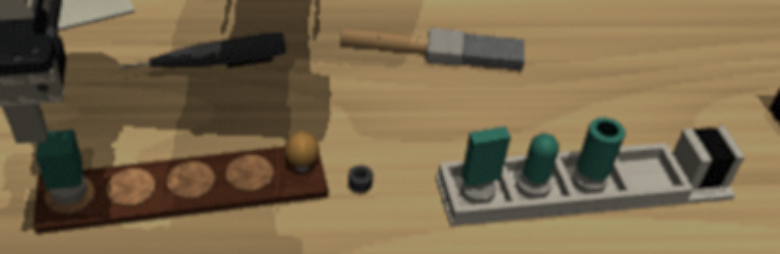

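Three blanks stand in pockets 1–3 ((480,190), (537,182), (593,180)), and the gripper is above the block at (60,165).

Call:
{"method": "play_rows", "body": {"rows": [{"slide": [0.005, 0, 0.2], "delta_rot": [0, 0, 0], "fingers": 1}, {"slide": [0, 0, 0.25], "delta_rot": [0, 0, 0], "fingers": 1}, {"slide": [0, 0, 0.15], "delta_rot": [0, 0, 0], "fingers": 1}, {"slide": [0, 0, 0.067], "delta_rot": [0, 0, 0], "fingers": 1}, {"slide": [0, 0, 0], "delta_rot": [0, 0, 0], "fingers": 0.4}, {"slide": [0, 0, 0], "delta_rot": [0, 0, 0], "fingers": 0}, {"slide": [0, 0, 0], "delta_rot": [0, 0, 0], "fingers": -0.1}, {"slide": [0, 0, 0], "delta_rot": [0, 0, 0], "fingers": -0.3}]}}

```text
time_s: 27.42
tcp_pos: [0.5575, -0.254, 0.0335]
eef_rot: [-179.9, -0.0, -84.4]
contact_force: [0.8, -0.2, -0.4]
gripper_width: 0.0534
gripper_force: 0.0
```

Call:
{"method": "play_rows", "body": {"rows": [{"slide": [0, 0, 0], "delta_rot": [0, 0, 0], "fingers": -1}, {"slide": [0, 0, 0], "delta_rot": [0, 0, 0], "fingers": -1}, {"slide": [0, 0, 0], "delta_rot": [0, 0, 0], "fingers": -1}, {"slide": [0, 0, 0], "delta_rot": [0, 0, 0], "fingers": -1}]}}

```text
time_s: 27.92
tcp_pos: [0.5571, -0.254, 0.0328]
eef_rot: [180.0, -0.0, -84.4]
contact_force: [-1.2, -1.3, 0.6]
gripper_width: 0.0299
gripper_force: 14.9
```

```bash
python3 -c "
from h import *
go((*PL['block'],.024),-84.4)"
```

```text
t 27.93 tcp [ 0.5571 -0.254   0.0328] [180.   -0.  -84.4] slide [-3.531 -0.234  0.058] rot [ 0. -0. -0.] w 0.0299 gf 14.9 F [-1.2 -1.3  0.6]
```

Call:
{"method": "play_rows", "body": {"rows": [{"slide": [0, 0, -0.08], "delta_rot": [0, 0, 0], "fingers": -1}, {"slide": [0, 0, -0.27], "delta_rot": [0, 0, 0], "fingers": -1}, {"slide": [0, 0, -0.27], "delta_rot": [0, 0, 0], "fingers": -1}, {"slide": [-0.2, -0.014, 0], "delta_rot": [0, 0, 0], "fingers": -1}, {"slide": [-0.28, -0.02, 0], "delta_rot": [0, 0, 0], "fingers": -1}, {"slide": [-0.28, -0.02, 0], "delta_rot": [0, 0, 0], "fingers": -1}, {"slide": [-0.28, -0.02, 0], "delta_rot": [0, 0, 0], "fingers": -1}, {"slide": [-0.28, -0.02, 0], "delta_rot": [0, 0, 0], "fingers": -1}]}}

```text
time_s: 28.92
tcp_pos: [0.5518, -0.0541, 0.1266]
eef_rot: [-180.0, 0.0, -84.4]
contact_force: [0.4, -0.3, -2.0]
gripper_width: 0.0306
gripper_force: 14.9
```

Call:
{"method": "play_rows", "body": {"rows": [{"slide": [-0.28, -0.02, 0], "delta_rot": [0, 0, 0], "fingers": -1}, {"slide": [-0.28, -0.02, 0], "delta_rot": [0, 0, 0], "fingers": -1}, {"slide": [-0.28, -0.02, 0], "delta_rot": [0, 0, 0], "fingers": -1}, {"slide": [-0.28, -0.02, 0], "delta_rot": [0, 0, 0], "fingers": -1}, {"slide": [-0.28, -0.02, 0], "delta_rot": [0, 0, 0], "fingers": -1}, {"slide": [-0.28, -0.02, 0], "delta_rot": [0, 0, 0], "fingers": -1}, {"slide": [-0.28, -0.02, 0], "delta_rot": [0, 0, 0], "fingers": -1}, {"slide": [-0.15, 0, 0], "delta_rot": [0, 0, 0], "fingers": -1}]}}

```text
time_s: 29.92
tcp_pos: [0.5419, 0.2635, 0.1263]
eef_rot: [-180.0, 0.0, -84.3]
contact_force: [0.6, -0.3, -0.9]
gripper_width: 0.0301
gripper_force: 14.9
```

Call:
{"method": "play_rows", "body": {"rows": [{"slide": [-0.1, 0, 0], "delta_rot": [0, 0, 0], "fingers": -1}, {"slide": [0, 0, 0], "delta_rot": [0, 0, 0], "fingers": -1}, {"slide": [0, 0, 0], "delta_rot": [0, 0, 0], "fingers": -1}]}}

```text
time_s: 30.3
tcp_pos: [0.5405, 0.2756, 0.1258]
eef_rot: [180.0, -0.0, -84.5]
contact_force: [-0.8, -0.1, -2.2]
gripper_width: 0.0302
gripper_force: 14.9
```

```bash
python3 -c "
from h import *
go((*PL['block'],.0238),-84.4)"
```

```text
t 30.3 tcp [0.5405 0.2756 0.1258] [180.   -0.  -84.5] slide [-0.007 -0.001  0.68 ] rot [ 0.   -0.   -0.01] w 0.0302 gf 14.9 F [-0.8 -0.1 -2.2]
```

Call:
{"method": "play_rows", "body": {"rows": [{"slide": [0, 0, 0.22], "delta_rot": [0, 0, 0], "fingers": -1}, {"slide": [0, 0, 0.25], "delta_rot": [0, 0, 0], "fingers": -1}, {"slide": [0, 0, 0.13], "delta_rot": [0, 0, 0], "fingers": -1}, {"slide": [0, 0, 0.05], "delta_rot": [0, 0, 0], "fingers": -1}, {"slide": [0, 0, 0.01], "delta_rot": [0, 0, 0], "fingers": -1}, {"slide": [0, 0, 0.01], "delta_rot": [0, 0, 0], "fingers": -1}, {"slide": [0, 0, 0.006], "delta_rot": [0, 0, 0], "fingers": -1}, {"slide": [0, 0, 0], "delta_rot": [0, 0, 0], "fingers": -1}]}}

```text
time_s: 31.3
tcp_pos: [0.5407, 0.2767, 0.0248]
eef_rot: [-180.0, 0.0, -84.4]
contact_force: [-0.1, -0.4, -1.4]
gripper_width: 0.03
gripper_force: 14.9
```

Call:
{"method": "play_rows", "body": {"rows": [{"slide": [0, 0, 0.006], "delta_rot": [0, 0, 0], "fingers": -1}, {"slide": [0, 0, 0], "delta_rot": [0, 0, 0], "fingers": -1}]}}

```text
time_s: 31.55
tcp_pos: [0.5407, 0.2767, 0.0238]
eef_rot: [-180.0, 0.0, -84.4]
contact_force: [-1.3, -0.7, 2.0]
gripper_width: 0.0301
gripper_force: 14.9
```

Contact felt. I'll release it, lift and move away for a final look.

Call:
{"method": "play_rows", "body": {"rows": [{"slide": [0, 0, 0], "delta_rot": [0, 0, 0], "fingers": -0.2}, {"slide": [0, 0, 0], "delta_rot": [0, 0, 0], "fingers": 0.1}, {"slide": [0, 0, 0], "delta_rot": [0, 0, 0], "fingers": 1}, {"slide": [0, 0, 0], "delta_rot": [0, 0, 0], "fingers": 1}, {"slide": [0, 0, -0.05], "delta_rot": [0, 0, 0], "fingers": 1}, {"slide": [0, 0, -0.2], "delta_rot": [0, 0, 0], "fingers": 1}, {"slide": [0, 0, -0.3], "delta_rot": [0, 0, 0], "fingers": 1}, {"slide": [0, 0, -0.3], "delta_rot": [0, 0, 0], "fingers": 1}]}}

```text
time_s: 32.55
tcp_pos: [0.5405, 0.2763, 0.1527]
eef_rot: [-180.0, -0.0, -84.4]
contact_force: [0.9, 0.3, -0.8]
gripper_width: 0.0874
gripper_force: 0.0
```

Call:
{"method": "play_rows", "body": {"rows": [{"slide": [-0.28, 0.15, 0], "delta_rot": [0, 0, 0], "fingers": 1}, {"slide": [-0.3, 0.15, 0], "delta_rot": [0, 0, 0], "fingers": 1}, {"slide": [-0.3, 0.15, 0], "delta_rot": [0, 0, 0], "fingers": 1}, {"slide": [-0.3, 0.15, 0], "delta_rot": [0, 0, 0], "fingers": 1}, {"slide": [-0.3, 0.15, 0], "delta_rot": [0, 0, 0], "fingers": 1}, {"slide": [-0.2, 0.1, 0], "delta_rot": [0, 0, 0], "fingers": 1}, {"slide": [0, 0, 0], "delta_rot": [0, 0, 0], "fingers": 1}]}}

```text
time_s: 33.42
tcp_pos: [0.3878, 0.5168, 0.1512]
eef_rot: [-180.0, 0.0, -84.3]
contact_force: [-1.1, -1.3, -0.6]
gripper_width: 0.0878
gripper_force: 0.0
```

```bash
python3 -c "
from h import *
import cv2
a=[r.capture(n)['image'] for n in('top','scene')]
cv2.imwrite('pics/d7.png',np.vstack([cv2.resize(a[0][180:260,70:240],(680,320)),cv2.resize(a[1][190:260,325:495],(680,280))]))"
```

```text
(no output)
```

View pics/d7.png

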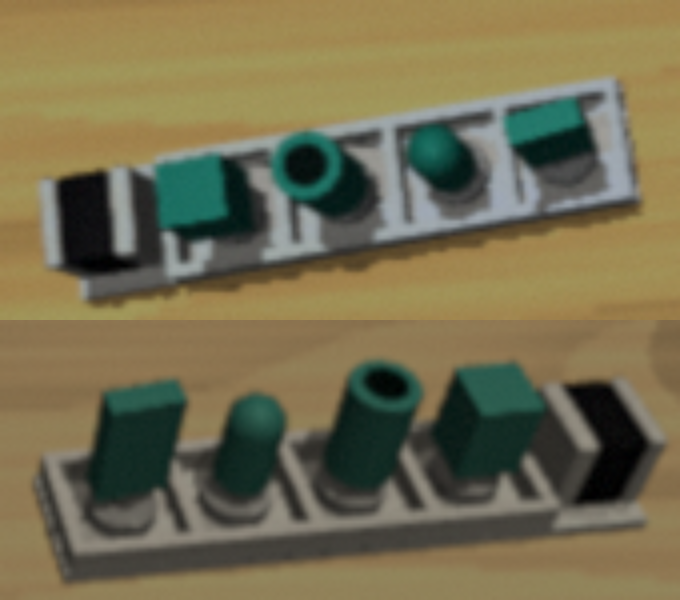

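All four blanks stand upright in their pockets: in the scene view, slab ~(122,510), dome ~(237,495), tube ~(352,485), block ~(470,475), with the motor to the right. The arm is clear.

```bash
python3 -c "
from plant import r
print(r.close_job())"
```

```text
the job is handed in; nothing more can be done
None
```

All four blanks stand upright on their pocket floors in reverse order (slab farthest from the motor, then dome, tube, and block next to it); the job was handed in at about 34 s with the arm clear, and no verdict was returned.

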